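# Pack spacing collars on the fixture arbor and clamp them

## Task

Thread the three loose steel spacing collars onto the fixture's upright arbor in order of thickness, the thickest down on the shoulder and the thinnest on top, each fully home. Then swing the clamp arm over the pack to its stop and turn the knurled screw clockwise until it seats on the top collar, stopping when you feel it go firmly tight without overtightening. Leave everything else on the bench where it is.

Things in the scene. Friction and masses are not known exactly. Their poses are not given: they have to be found in the camera images.
- fixture: Clamping fixture, fixed to the bench: grey base plate 110 x 200 x 20 mm with a bright upright arbor and a dark column (diameter 26 mm) 110 mm from it that carries a swinging clamp arm. Origin: on the bench, on the arbor's axis. z up, y from arbor to column. The plate covers x -55..55, y -45..155 mm. The arbor rises from a shoulder, a flange of diameter 64 mm whose top is 30 mm over the bench.
- arbor_seat (a point): Centre of the shoulder's top face, where the first collar must rest: on the arbor's axis, 30 mm over the bench. Axes as the fixture's.
- arbor_tip (a point): Centre of the arbor's tip, 84 mm over the bench. The arbor is 20 mm in diameter and 54 mm long above the shoulder, its last 4 mm tapering to 15 mm; the complete pack of 56 mm stands 2 mm above the tip.
- spacer_thick: Thickest of three plain steel spacing collars: a flat ring, outside diameter 46 mm, bore 21.5 mm, 26 mm thick, about 265 g, lying flat on the bench. The three differ only in thickness (26, 18 and 12 mm). Origin: centre of the underside, on the bore axis; z up along the axis.
- spacer_middle: Middle one of three plain steel spacing collars: a flat ring, outside diameter 46 mm, bore 21.5 mm, 18 mm thick, about 184 g, lying flat on the bench. The three differ only in thickness (26, 18 and 12 mm). Origin: centre of the underside, on the bore axis; z up along the axis.
- spacer_thin: Thinnest of three plain steel spacing collars: a flat ring, outside diameter 46 mm, bore 21.5 mm, 12 mm thick, about 122 g, lying flat on the bench. The three differ only in thickness (26, 18 and 12 mm). Origin: centre of the underside, on the bore axis; z up along the axis.
- clamp_arm (a joint): Angle in rad of the clamp arm about the column's axis. 0: against its stop, screw exactly over the arbor. Grows as it swings away, counter-clockwise from above; at 1.57 the arm points along the fixture's +x. Starts at 1.2 to 1.8; swing it clockwise to close. It stays where left; moving it takes 1 to 2 N at the screw. The arm is a flat grey bar 20 mm wide, 98 to 122 mm over the bench.
- clamp_screw: Clamp screw at the arm's free end, 110 mm from the column's axis: knurled steel head, diameter 34 mm, height 22 mm, on a vertical 12 mm stem through the arm, with a round sprung pressure pad of diameter 38 mm on its lower end. Origin: centre of the head, on the axis, 145 to 146.5 mm over the bench with the screw right up. Axes turn with the screw; z up.
- screw_turn (a joint): How far the screw is turned down, rad. 0: right up, pad 2.6 to 4.1 mm over a complete pack (the arm's height on its column varies). Positive: clockwise from above; each rad lowers it 1.6 mm. Starts at 0 to 0.6. Runs freely at 0.05 N m; once the pad bears on the pack the torque rises steeply, past 0.3 N m when firmly seated; it stays where left. Overtightened: pad force over 100 N, about 1.5 N m.
- nut_a: Bystander: steel hexagon nut, 30 mm across flats, 16 mm high, lying among the collars. Origin: centre of its underside.
- nut_b: Bystander: another such nut. Origin: centre of its underside.
- bolt: Bystander: hexagon-head bolt, 65 mm long, 28 mm over the head, lying along its x. Origin: under its middle, on the bench.
- bearing_race: Bystander: large thin steel ring, diameter 100 mm, 28 mm high; not a spacing collar. Origin: centre of its underside.
- drill_chuck: Bystander: drill chuck standing upright, diameter 52 mm, 97 mm high. Origin: centre of its underside.
- spray_can: Bystander: white and red spray can, diameter 66 mm, 200 mm high. Origin: centre of its underside.
- caliper: Bystander: slide caliper lying flat along its x, 230 mm long, 10 mm high. Origin: under its middle.
There are look-alikes about, which are no part of the job. What is shaped like the spacer_thick but green or yellow is not meant.

How it is judged:
At the end, for the whole second after the job is handed in: The thickest collar rests on the shoulder, the middle one on it and the thinnest on top, each within 3 mm of the arbor's axis, 2 mm in height and 0.06 rad of level, and at rest; the clamp arm is within 0.06 rad of its stop; the screw's pad presses on the thinnest collar with more than 5 N (horizontal distance between each of spacer_thick, spacer_middle, spacer_thin and arbor_seat below 0.003 m and angle between each of spacer_thick, spacer_middle, spacer_thin's own z axis and vertical below 0.06 rad and z of spacer_thick in the frame of arbor_seat between -0.002 and 0.002 m and linear speed of each of spacer_thick, spacer_middle, spacer_thin below 0.01 m/s and z of spacer_middle in the frame of arbor_seat between 0.024 and 0.028 m and z of spacer_thin in the frame of arbor_seat between 0.042 and 0.046 m and value of joint clamp_arm below 0.06 rad and contact force between clamp_screw and spacer_thin above 5 N); the robot touches nothing.
It fails at once if the screw is overtightened: its pad presses on the pack with more than 100 N (contact force between clamp_screw and spacer_thick above 100 N or contact force between clamp_screw and spacer_middle above 100 N or contact force between clamp_screw and spacer_thin above 100 N).
It fails at once if something else on the bench is moved by more than 30 mm (distance of any of nut_a, nut_b, bolt, bearing_race, drill_chuck, spray_can, caliper from where it was at the start of the episode above 0.03 m).
It also fails if it takes over 72 s, if anything falls off the work surface, if the arm or the gripper's body presses on something with over 40 N, if the wrist force passes 120 N, or if a joint passes its speed limit or range.

## Robot

A 6-joint arm with a two-finger parallel gripper is mounted at the origin on the work surface. World frame = base frame: x ahead of the robot, y to its left, z up, the work surface at z = 0. Lengths are in m, angles in rad, forces in N, time in s.
With the tool pointing down it reaches from about 0.4 to 0.825 m from the base axis. Payload 7 kg.
Tool frame: the origin (TCP) lies midway between the tips of the shut fingers; the grasp point (between the pads) lies 19 mm behind it; z points along the fingers, y is the line along which they close (so a half turn about z gives the same grasp; the last joint's range is limited). The gripper opens to 88 mm and grips with 3 to 60 N. Pads are 19 mm wide; open, the fingers measure 130 mm over their backs; the gripper's body (78 mm by 193 mm) begins 47 mm behind the grasp point.
Start: joints at [1.469, 0.359, 0.012, 0, -1.224, -0.288], TCP at [0.257, 0.624, 0.227] pointing down, gripper open.
Joint ranges: [-3.07, 3.07], [-1.43, 2.12], [-1.02, 1.25], [-3.03, 1.67], [-3.05, -0], [-3.03, 3.03]. Speed limits (rad/s): [2.39, 2.39, 3.01, 3.14, 3.14, 3.14].

## Interface

Orientations are given as [roll, pitch, yaw] about the fixed x, y, z axes, in that order (R = Rz(yaw) Ry(pitch) Rx(roll)).
In Python, from station import telemetry, eyes, ticket, recognise, trace gives the robot as it stands. The module is installed in compiled form; this text tells all that it offers.
- The arm moves only by the tool servo_tool, never from a script. Its argument "series" is a list that holds one entry, the list of rows, each a list of 4 numbers: the shift along the tool's x, y, z in mm, then the turn about the tool's z in rad. In form: [[[x, y, z, roll], ...]]. A call has exactly 10 rows; each row shifts and turns the commanded pose from where the row before left it, along the tool's axes as they then stand; what a row does not reach is not made up. A row lasts 1/12 s, in which the tool goes at most 41.7 mm and 7.16 degrees, less where a joint would pass 70% of its speed; a pose out of reach is approached as far as the arm can. A call is refused whole if a number of a shift passes 41.7 or a number of a turn 0.125, either way. A call with a gripper value outside its range is refused whole. "claw" is the gripper's target within -1 to 1 (shut at 1, half-way at 0, fully open at -1), set as the call begins (left out, the last holds). The fingers move at their own pace and stop on an object; "grip_force" is the grip in N (left out, the last holds). Time passes only in rows, so rows that do not move let the fingers close, or fill a call up. It gives the time, the measured TCP pose, the force, the opening and the grip force at its end, in the units of the state.
- telemetry.get_state(): the state, without advancing time (a new reading comes with each control period).
- eyes.grab_frame(name): name is "scene" or "top"; returns the picture (400x640x3 uint8, red, green, blue); there is no depth.
- eyes.calibration(name): a dict with "mtx" (3x3 intrinsics, pixels), "rvec" (rotation vector, rad) and "tvec" (3), from world to camera coordinates, as OpenCV has them. Camera axes: x right, y down, z forward; pixel columns grow to the right and rows downward; lengths in m; the calibration is good to about 2 mm. A picture is of the moment at which its call begins. calibration takes no time and is no camera call.
- ticket.job_done(): hands the job in; it is judged then, once.
Trained networks look in the newest picture that a camera, given by its name, has taken for a name from the list of things; names that differ only in an ending like _2 or _b are one class to them, and where a whole thing is asked for, a point or a joint stands for the part that bears it (a point fixed in the world has none). Each returns a list of dicts, best first, with "conf" (0 to 1); they miss things now and then, are a little off and sometimes report something else, mostly with a low value. They report only what shows in the picture. A call takes as long as a camera call. They do not tell look-alikes from the thing itself.
- recognise(camera, name): "position" ([x, y, z] in m, in world coordinates, good to about 4 mm: the middle of the surface that is visible of it).
- trace(camera, name): "mask" (400x640 bool, what is visible of it).
The state is a dict: "t": time; "q": joint angles; "qd": joint speeds; "joint_efforts": joint torques, N m; "eef_pos": TCP position; "ee_rot": TCP orientation; "force": force on the tool from outside, world axes, zero at the start; "moment": the same for the moment, N m; "width": finger opening in m; "gripper_force": force on a finger pad.
Only numpy, scipy, OpenCV 4.12 (cv2) and the standard library are available. Lean on these libraries where they do the work, as an engineer would, in place of code of your own. Each camera call takes 0.05 s, during which the arm holds its last target. There are 200 camera calls.

## Working session

There is one attempt and no reset: what is moved stays moved. The work goes in short steps, Python scripts to look and compute and a tool call to move; the robot and the scene stay as the last step left them, time stands still between calls to the robot, and variables do not carry over. Pictures are saved under pics/ and viewed, at most 10 in all, crops included, and the job is handed in when it is done.

Besides the shell and the picture viewer there is one more tool, called as name([rows], argument=value, ...), one row to a line, values as JSON. servo_tool: Moves the arm, as the interface text tells. Its arguments: {"type":"object","properties":{"series":{"type":"array"},"claw":{"type":"number"},"grip_force":{"type":"number"}},"required":["series"]}

```bash
mkdir -p pics; cat > h.py <<'E'
import numpy as np, cv2
from station import telemetry, eyes, ticket, recognise, trace
def cal(n):
    c=eyes.calibration(n);return np.array(c['mtx'],float),np.array(c['rvec'],float).reshape(3),np.array(c['tvec'],float).reshape(3)
def px2w(n,u,v,z):
    K,r,t=cal(n);R=cv2.Rodrigues(r)[0];c=-R.T@t
    d=R.T@np.linalg.inv(K)@np.array([u,v,1.]);return c+d*(z-c[2])/d[2]
def w2px(n,p):
    K,r,t=cal(n);return cv2.projectPoints(np.array(p,float).reshape(-1,3),r,t,K,None)[0].reshape(-1,2)
def save(n,f,crop=None,s=1):
    im=eyes.grab_frame(n)
    if crop: a,b,c,d=crop; im=im[b:d,a:c]
    cv2.imwrite('pics/'+f,cv2.resize(im,None,fx=s,fy=s,interpolation=2)[:,:,::-1])
E
python3 - <<'E'
from h import *
save('scene','s0.png');save('top','t0.png')
for n in('scene','top'):
    K,r,t=cal(n);R=cv2.Rodrigues(r)[0];print(n,K[0,0],-R.T@t)
    for o in('spacer_thick','spacer_middle','spacer_thin','fixture','clamp_screw','clamp_arm','arbor_tip'):
        try: print(o,[(round(d['conf'],2),np.round(d['position'],3).tolist(),w2px(n,d['position']).round().tolist()[0]) for d in recognise(n,o)])
        except Exception as e: print(o,e)
s=telemetry.get_state();print({k:s[k] for k in('t','eef_pos','ee_rot','force','moment','width')})
E
```

```text
scene 379.90866722489056 [ 1.09183622 -0.43079269  0.90897085]
spacer_thick [(0.75, [0.538, -0.344, 0.011], [222.0, 288.0]), (0.66, [0.492, -0.183, 0.025], [263.0, 242.0]), (0.65, [0.479, -0.104, 0.024], [284.0, 225.0]), (0.64, [0.471, -0.02, 0.023], [305.0, 210.0])]
spacer_middle [(0.55, [0.633, -0.096, 0.017], [318.0, 260.0])]
spacer_thin [(0.67, [0.537, -0.343, 0.012], [222.0, 287.0]), (0.44, [0.627, 0.191, 0.15], [397.0, 178.0])]
fixture [(0.68, [0.522, 0.188, 0.019], [367.0, 189.0]), (0.61, [0.54, -0.343, 0.012], [223.0, 288.0])]
clamp_screw [(0.52, [0.629, 0.192, 0.154], [398.0, 177.0]), (0.44, [0.709, 0.018, 0.024], [368.0, 255.0])]
clamp_arm [(0.79, [0.612, 0.2, 0.12], [394.0, 181.0]), (0.7, [0.524, 0.188, 0.017], [367.0, 190.0]), (0.69, [0.709, 0.023, 0.023], [369.0, 254.0])]
arbor_tip [(0.86, [0.525, 0.183, 0.022], [366.0, 190.0])]
top 419.3275351185921 [ 0.23484027 -0.00299931  1.40663289]
spacer_thick [(0.66, [0.461, -0.016, 0.03], [330.0, 222.0]), (0.65, [0.474, -0.104, 0.027], [357.0, 220.0])]
spacer_middle []
spacer_thin [(0.45, [0.536, -0.347, 0.012], [429.0, 207.0])]
fixture [(0.64, [0.506, 0.18, 0.019], [273.0, 206.0])]
clamp_screw [(0.67, [0.62, 0.191, 0.152], [267.0, 162.0])]
clamp_arm [(0.77, [0.581, 0.208, 0.119], [262.0, 176.0])]
arbor_tip [(0.94, [0.503, 0.186, 0.017], [271.0, 207.0])]
{'t': 0.8, 'eef_pos': array([0.25650985, 0.62434444, 0.2265889 ]), 'ee_rot': array([-3.14156249e+00, -2.80071579e-06, -3.89780173e-01]), 'force': array([ 0.2151373 ,  0.19207964, -0.10859689]), 'moment': array([ 0.00601945, -0.01033424,  0.00280606]), 'width': 0.08737467733389054}
```

View pics/s0.png

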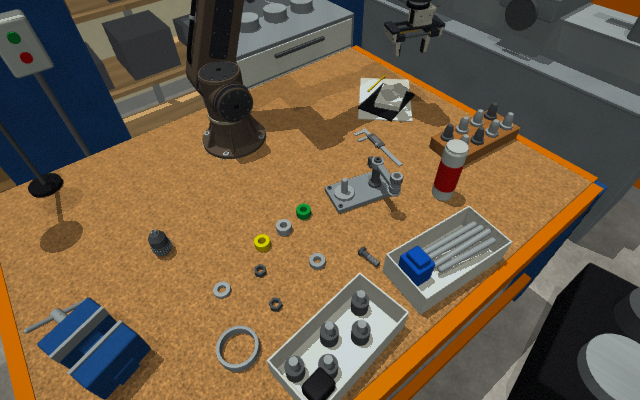

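View pics/t0.png

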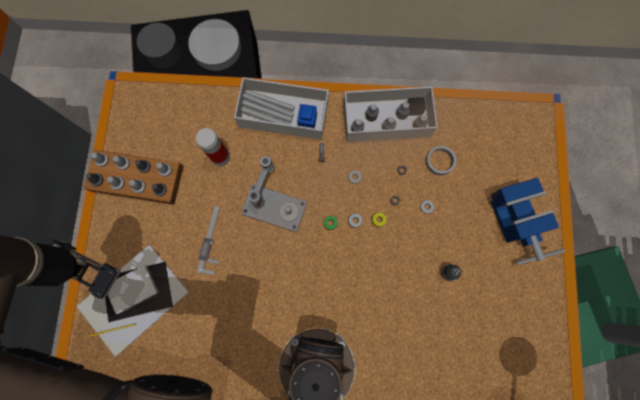

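Scene picture: the ring shapes are green (303,211) and yellow (262,242), both look-alikes. The plain grey ones are (284,227), which looks thickest, (317,261) middle and (222,289) thin. The dark nuts are at (260,270) and (275,303), and the big race is at (238,348). The fixture's arbor is at about (345,187) and the screw at (397,178). I'll check this in one close crop and measure the rings.

```bash
cat >> h.py <<'E'
from scipy.optimize import minimize
def greymask(im):
    h=cv2.cvtColor(im,cv2.COLOR_RGB2HSV); return ((h[...,1]<70)&(h[...,2]>60)).astype(np.uint8)
def ringhull(n,x,y,z0,z1,r):
    a=np.linspace(0,2*np.pi,60);P=np.array([[x+r*np.cos(t),y+r*np.sin(t),z] for z in(z0,z1) for t in a])
    return cv2.convexHull(w2px(n,P).astype(np.float32))
def blob(n,im,x,y):
    u,v=w2px(n,[x,y,.02])[0]
    m=np.zeros(im.shape[:2],np.uint8);g=greymask(im);u,v=int(round(u)),int(round(v))
    m[v-16:v+17,u-16:u+17]=g[v-16:v+17,u-16:u+17]
    k,l,st,c=cv2.connectedComponentsWithStats(m)
    b=1+np.argmax(st[1:,4]);cs,_=cv2.findContours((l==b).astype(np.uint8),0,1)
    M=np.zeros(m.shape,np.uint8);cv2.drawContours(M,cs,-1,1,-1);return M
def hullmask(n,x,y,z0,z1,r,shape,k=8):
    H=ringhull(n,x,y,z0,z1,r);o=H.reshape(-1,2).mean(0).astype(int)-32
    m=np.zeros((64*k,64*k),np.uint8);cv2.fillPoly(m,[np.int32(np.round((H.reshape(-1,2)-o+.5)*k))],1)
    s=cv2.resize(m.astype(np.float32),(64,64),interpolation=cv2.INTER_AREA);M=np.zeros(shape,np.float32);M[o[1]:o[1]+64,o[0]:o[0]+64]=s;return M
def locate(n,im,x,y,h):
    B=blob(n,im,x,y);M=cv2.moments(B,True);c=np.array([M['m10'],M['m01']])/M['m00']
    p=np.array([x,y])
    for _ in range(6):  # match silhouette centroids
        H=hullmask(n,*p,0,h,.023,B.shape);q=cv2.moments(H);d=c-np.array([q['m10'],q['m01']])/q['m00']
        u=w2px(n,[*p,h])[0]; p=p+(px2w(n,*(u+d),h)-px2w(n,*u,h))[:2]
    H=hullmask(n,*p,0,h,.023,B.shape);iou=np.minimum(H,B).sum()/np.maximum(H,B).sum()
    return p.round(4),round(float(iou),3),int(B.sum()),round(float(H.sum()))
E
python3 - <<'E'
from h import *
S={n:eyes.grab_frame(n) for n in('scene','top')}
for o,x,y in(('A284',.475,-.104),('B317',.633,-.096),('C222',.538,-.345)):
    for n in S:
        for h in(.026,.018,.012): print(o,n,h,*locate(n,S[n],x,y,h))
a=cv2.resize(S['scene'][150:310,200:420],None,fx=3.6,fy=3.6,interpolation=2)
b=cv2.resize(S['top'][140:240,230:330],None,fx=6,fy=6,interpolation=2)
cv2.imwrite('pics/c1.png',a[...,::-1]);cv2.imwrite('pics/c2.png',b[...,::-1])
E
```

```text
A284 scene 0.026 [ 0.4752 -0.1036] 0.903 214 236
A284 scene 0.018 [ 0.4723 -0.1021] 0.911 214 208
A284 scene 0.012 [ 0.4702 -0.101 ] 0.84 214 188
A284 top 0.026 [ 0.4766 -0.0984] 0.92 162 167
A284 top 0.018 [ 0.4773 -0.0987] 0.92 162 160
A284 top 0.012 [ 0.478  -0.0989] 0.914 162 154
B317 scene 0.026 [ 0.6302 -0.0984] 0.797 219 275
B317 scene 0.018 [ 0.6281 -0.0968] 0.89 219 246
B317 scene 0.012 [ 0.6265 -0.0957] 0.931 219 225
B317 top 0.026 [ 0.6283 -0.0918] 0.821 137 166
B317 top 0.018 [ 0.6295 -0.0921] 0.868 137 157
B317 top 0.012 [ 0.6304 -0.0923] 0.902 137 149
C222 scene 0.026 [ 0.5431 -0.3472] 0.733 233 318
C222 scene 0.018 [ 0.5406 -0.3469] 0.818 233 285
C222 scene 0.012 [ 0.5386 -0.3466] 0.892 233 260
C222 top 0.026 [ 0.5377 -0.3398] 0.83 150 178
C222 top 0.018 [ 0.5387 -0.3408] 0.882 150 167
C222 top 0.012 [ 0.5394 -0.3416] 0.907 150 159
```

View pics/c1.png

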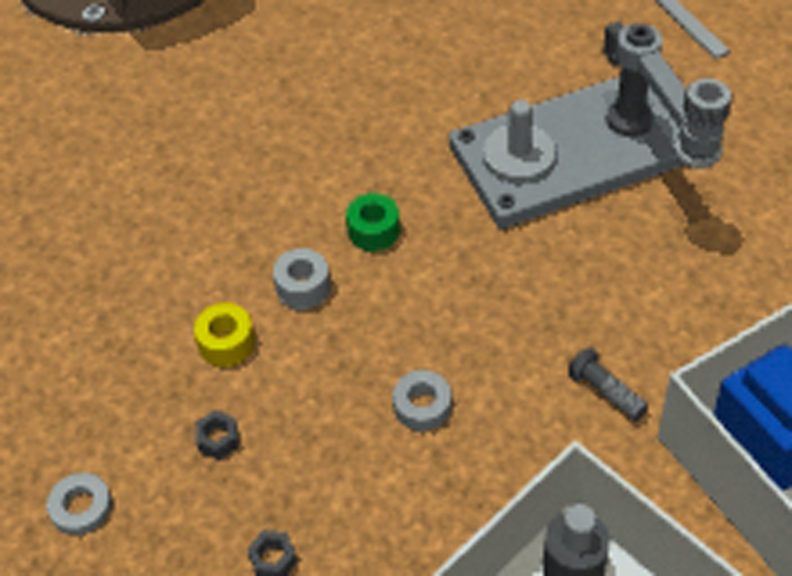

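View pics/c2.png

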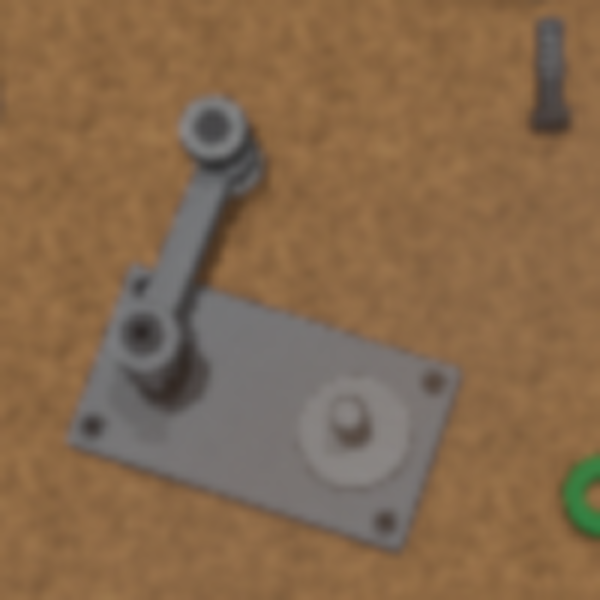

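The crop confirms the choice. Grey A (284,227) is thickest, B (317,261) is middle and C (222,289) is thin; green and yellow are ignored. Next I'll locate the arbor, plate and screw.

```bash
python3 - <<'E'
from h import *
T=lambda u,v:((u+.5)/6-.5+230,(v+.5)/6-.5+140)
S=lambda u,v:((u+.5)/3.6-.5+200,(v+.5)/3.6-.5+150)
for nm,n,p,z in(('tip','top',T(348,406),.084),('tip','scene',S(520,105),.084),('sh','top',T(355,432),.03),('sh','scene',S(520,150),.03),('screw','top',T(212,127),.157),('screw','scene',S(709,92),.157)):
    print(nm,n,px2w(n,*p,z)[:2].round(4))
pl=[px2w('top',*T(*c),.02)[:2] for c in((140,265),(460,372),(403,550),(72,443))]
ps=[px2w('scene',*S(*c),.02)[:2] for c in((450,142),(503,222))]
pl=np.array(pl);print(pl.round(4),np.round(ps,4))
r=cv2.minAreaRect((pl*1000).astype(np.float32));print(r)
e=(pl[0]+pl[3])/2-(pl[1]+pl[2])/2;print('y dir',np.arctan2(e[1],e[0]), 'arbor', (pl[1]+pl[2])/2+e/np.linalg.norm(e)*.045)
E
```

```text
tip top [0.493  0.1239]
tip scene [0.4892 0.119 ]
sh top [0.489 0.124]
sh scene [0.4917 0.1191]
screw top [0.622  0.1986]
screw scene [0.6242 0.1927]
[[0.5802 0.2545]
 [0.5286 0.0684]
 [0.4259 0.0933]
 [0.4753 0.283 ]] [[0.4382 0.0834]
 [0.5386 0.0604]]
((503.2106628417969, 174.49066162109375), (196.0364532470703, 108.68927001953125), 75.39376068115234)
y dir 1.3081444914771618 arbor [0.48894801 0.12434183]
```

```bash
cat >> h.py <<'E'
def plan(x,y,z,yaw,n=10):
    s=telemetry.get_state();p=np.array(s['eef_pos']);w=s['ee_rot'][2];d=(yaw-w+np.pi)%(2*np.pi)-np.pi
    print('t',round(s['t'],2),'from',p.round(4),'yaw',round(w,3),'F',np.round(s['force'],1),'w',round(s['width'],4))
    st=(np.array([x,y,z])-p)*1000/n;rows=[]
    for i in range(n):
        a=w+d*i/n;X=np.array([np.cos(a),np.sin(a)]);Y=np.array([np.sin(a),-np.cos(a)])
        rows.append([round(float(X@st[:2]),1),round(float(Y@st[:2]),1),round(float(-st[2]),1),round(float(-d/n),4)])
    if abs(d)<.003: print(n,'x',rows[0])
    else: print(rows)
E
python3 -c "
from h import *
plan(.491,.1215,.2,-1.05,20)"
```

```text
t 0.9 from [0.2565 0.6243 0.2266] yaw -0.39 F [0.8 0.7 0.1] w 0.0878
[[20.4, 18.8, 1.3, 0.033], [21.0, 18.1, 1.3, 0.033], [21.6, 17.4, 1.3, 0.033], [22.2, 16.7, 1.3, 0.033], [22.7, 16.0, 1.3, 0.033], [23.2, 15.2, 1.3, 0.033], [23.7, 14.4, 1.3, 0.033], [24.2, 13.6, 1.3, 0.033], [24.6, 12.8, 1.3, 0.033], [25.0, 12.0, 1.3, 0.033], [25.4, 11.2, 1.3, 0.033], [25.7, 10.3, 1.3, 0.033], [26.1, 9.5, 1.3, 0.033], [26.4, 8.6, 1.3, 0.033], [26.6, 7.7, 1.3, 0.033], [26.9, 6.8, 1.3, 0.033], [27.1, 6.0, 1.3, 0.033], [27.3, 5.1, 1.3, 0.033], [27.4, 4.2, 1.3, 0.033], [27.5, 3.3, 1.3, 0.033]]
```

servo_tool([
  [[20.4,18.8,1.3,0.033],[21,18.1,1.3,0.033],[21.6,17.4,1.3,0.033],[22.2,16.7,1.3,0.033],[22.7,16,1.3,0.033],[23.2,15.2,1.3,0.033],[23.7,14.4,1.3,0.033],[24.2,13.6,1.3,0.033],[24.6,12.8,1.3,0.033],[25,12,1.3,0.033]],
], claw=-0.2, grip_force=5)

```text
t: 1.73
eef_pos: [0.3742, 0.3717, 0.2138]
ee_rot: [-3.141, 0.0, -0.721]
force: [1.3, 0.1, 1.0]
width: 0.0523
gripper_force: 0.0
```

servo_tool([
  [[25.4,11.2,1.3,0.033],[25.7,10.3,1.3,0.033],[26.1,9.5,1.3,0.033],[26.4,8.6,1.3,0.033],[26.6,7.7,1.3,0.033],[26.9,6.8,1.3,0.033],[27.1,6,1.3,0.033],[27.3,5.1,1.3,0.033],[27.4,4.2,1.3,0.033],[27.5,3.3,1.3,0.033]],
])

```text
t: 2.57
eef_pos: [0.4914, 0.1202, 0.2008]
ee_rot: [-3.141, 0.0, -1.051]
force: [0.7, 0.3, -0.8]
width: 0.0525
gripper_force: 0.0
```

```bash
python3 -c "
from h import *
plan(.491,.1215,.07,-1.05,8)"
```

```text
t 2.57 from [0.4914 0.1202 0.2008] yaw -1.051 F [ 0.7  0.3 -0.8] w 0.0525
8 x [-0.2, -0.0, 16.4, -0.0002]
```

servo_tool([
  [[-0.1,0,20,0],[-0.1,0,20,0],[-0.1,0,20,0],[-0.1,0,20,0],[-0.1,0,20,0],[-0.1,0,15,0],[-0.1,0,10,0],[-0.1,0,6,0],[0,0,0,0],[0,0,0,0]],
])

```text
t: 3.4
eef_pos: [0.4909, 0.1224, 0.07]
ee_rot: [-3.141, -0.0, -1.05]
force: [-0.1, -0.2, 0.2]
width: 0.0526
gripper_force: 0.0
```

servo_tool([
  [[0,0,0,0],[0,0,0,0],[0,0,0,0],[0,0,0,0],[0,0,0,0],[0,0,0,0],[0,0,0,0],[0,0,0,0],[0,0,0,0],[0,0,0,0]],
], claw=0.9, grip_force=4)

```text
t: 4.23
eef_pos: [0.4896, 0.1216, 0.0695]
ee_rot: [3.14, -0.0, -1.05]
force: [-6.1, -2.7, 5.5]
width: 0.0198
gripper_force: 4.0
```

servo_tool([
  [[0,0,0,0],[0,0,0,0],[0,0,0,0.12],[0,0,0,0.12],[0,0,0,0.12],[0,0,0,0.12],[0,0,0,0.12],[0,0,0,0.12],[0,0,0,0.12],[0,0,0,0.12]],
], claw=-0.2)

```text
t: 5.07
eef_pos: [0.4913, 0.1227, 0.0696]
ee_rot: [-3.141, 0.001, -2.016]
force: [0.2, 0.8, 0.8]
width: 0.0523
gripper_force: 0.0
```

servo_tool([
  [[0,0,0,0.12],[0,0,0,0.12],[0,0,0,0],[0,0,0,0],[0,0,0,0],[0,0,0,0],[0,0,0,0],[0,0,0,0],[0,0,0,0],[0,0,0,0]],
], claw=0.9)

```text
t: 5.9
eef_pos: [0.4901, 0.1229, 0.0695]
ee_rot: [3.141, 0.0, -2.248]
force: [-4.9, 4.7, 1.8]
width: 0.0199
gripper_force: 4.0
```

```bash
python3 -c "
from h import *
s=telemetry.get_state();print(s['eef_pos'],s['ee_rot'],s['force'],s['width'])
Y=lambda a:np.array([np.sin(a),-np.cos(a)])
A=np.array([Y(-1.05),Y(s['ee_rot'][2])]);b=[A[0]@[.4896,.1216],A[1]@s['eef_pos'][:2]]
print('arbor',np.linalg.solve(A,b))
plan(.491,.1215,.2,-1.834,10)"
```

```text
[0.49012418 0.12290825 0.06952094] [ 3.14063154e+00  4.45972191e-04 -2.24775279e+00] [-4.86051419  4.66322078  1.7903195 ] 0.019895763680869264
arbor [0.48938043 0.12198278]
t 5.9 from [0.4901 0.1229 0.0695] yaw -2.248 F [-4.9  4.7  1.8] w 0.0199
[[0.1, -0.2, -13.0, -0.0414], [0.1, -0.2, -13.0, -0.0414], [0.1, -0.2, -13.0, -0.0414], [0.1, -0.1, -13.0, -0.0414], [0.1, -0.1, -13.0, -0.0414], [0.1, -0.1, -13.0, -0.0414], [0.1, -0.1, -13.0, -0.0414], [0.1, -0.1, -13.0, -0.0414], [0.1, -0.1, -13.0, -0.0414], [0.1, -0.1, -13.0, -0.0414]]
```

servo_tool([
  [[0,0,0,0],[0,0,0,0],[0,0,-8,-0.05],[0,0,-8,-0.05],[0,0,-8,-0.05],[0,0,-8,-0.05],[0,0,-8,-0.05],[0,0,-8,-0.05],[0,0,-8,-0.05],[0,0,-8,-0.05]],
], claw=-0.6)

```text
t: 6.73
eef_pos: [0.4907, 0.122, 0.134]
ee_rot: [-3.141, -0.0, -1.846]
force: [0.3, -0.5, 0.2]
width: 0.0696
gripper_force: 0.0
```

```bash
python3 -c "
from h import *
plan(.4745,-.1005,.10,-1.834,8)"
```

```text
t 6.73 from [0.4907 0.122  0.134 ] yaw -1.846 F [ 0.3 -0.5  0.2] w 0.0696
[[27.3, -5.6, 4.2, -0.0015], [27.3, -5.6, 4.2, -0.0015], [27.3, -5.5, 4.2, -0.0015], [27.3, -5.5, 4.2, -0.0015], [27.4, -5.4, 4.2, -0.0015], [27.4, -5.4, 4.2, -0.0015], [27.4, -5.4, 4.2, -0.0015], [27.4, -5.3, 4.2, -0.0015]]
```

servo_tool([
  [[27.3,-5.5,4.2,-0.0015],[27.3,-5.5,4.2,-0.0015],[27.3,-5.5,4.2,-0.0015],[27.3,-5.5,4.2,-0.0015],[27.3,-5.5,4.2,-0.0015],[27.3,-5.5,4.2,-0.0015],[27.3,-5.4,4.2,-0.0015],[27.3,-5.4,4.2,-0.0015],[0,0,0,0],[0,0,0,0]],
])

```text
t: 7.57
eef_pos: [0.4733, -0.1013, 0.0997]
ee_rot: [3.141, -0.0, -1.84]
force: [0.3, 0.8, -1.1]
width: 0.0704
gripper_force: 0.0
```

```bash
python3 -c "
from h import *
plan(.4745,-.1005,.003,-1.834,10)
print([(n,h,locate(n,eyes.grab_frame(n),.475,-.1,.026)) for n,h in (('scene',0),)])
save('scene','g1.png',(220,130,380,290),3.5)"
```

```text
t 7.57 from [ 0.4733 -0.1013  0.0997] yaw -1.84 F [ 0.3  0.8 -1.1] w 0.0704
[[-0.1, -0.1, 9.7, -0.0006], [-0.1, -0.1, 9.7, -0.0006], [-0.1, -0.1, 9.7, -0.0006], [-0.1, -0.1, 9.7, -0.0006], [-0.1, -0.1, 9.7, -0.0006], [-0.1, -0.1, 9.7, -0.0006], [-0.1, -0.1, 9.7, -0.0006], [-0.1, -0.1, 9.7, -0.0006], [-0.1, -0.1, 9.7, -0.0006], [-0.1, -0.1, 9.7, -0.0006]]
[('scene', 0, (array([ 0.4598, -0.0889]), 0.477, 382, 230))]
```

View pics/g1.png

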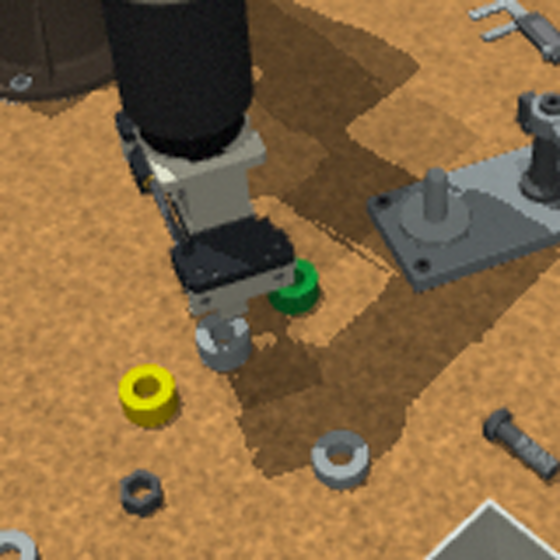

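servo_tool([
  [[0,0,9.7,0.035],[0,0,9.7,0.035],[0,0,9.7,0.035],[0,0,9.7,0.035],[0,0,9.7,0.035],[0,0,9.7,0.035],[0,0,9.7,0.035],[0,0,9.7,0.035],[0,0,9.7,0.035],[0,0,9.4,0.035]],
])

```text
t: 8.5
eef_pos: [0.4744, -0.0987, 0.0031]
ee_rot: [-3.141, 0.001, -2.187]
force: [0.3, -0.6, -0.1]
width: 0.07
gripper_force: 0.0
```

servo_tool([
  [[0,0,0,0],[0,0,0,0],[0,0,0,0],[0,0,0,0],[0,0,0,0],[0,0,0,0],[0,0,0,0],[0,0,0,0],[0,0,0,0],[0,0,0,0]],
], claw=0.9, grip_force=8)

```text
t: 9.33
eef_pos: [0.4745, -0.0996, 0.0039]
ee_rot: [-3.141, 0.001, -2.187]
force: [-0.5, 4.0, 6.2]
width: 0.046
gripper_force: 8.0
```

servo_tool([
  [[0,0,0,0],[0,0,0,0],[0,0,0,-0.12],[0,0,0,-0.12],[0,0,0,-0.12],[0,0,0,-0.12],[0,0,0,-0.12],[0,0,0,-0.12],[0,0,0,-0.12],[0,0,0,-0.12]],
], claw=-0.6)

```text
t: 10.17
eef_pos: [0.4732, -0.1002, 0.003]
ee_rot: [3.141, 0.0, -1.222]
force: [0.7, -0.3, 0.3]
width: 0.07
gripper_force: 0.0
```

servo_tool([
  [[0,0,0,-0.12],[0,0,0,-0.12],[0,0,0,-0.12],[0,0,0,-0.12],[0,0,0,-0.12],[0,0,0,0],[0,0,0,0],[0,0,0,0],[0,0,0,0],[0,0,0,0]],
])

```text
t: 11.0
eef_pos: [0.4737, -0.0999, 0.0032]
ee_rot: [3.141, 0.0, -0.63]
force: [0.2, -0.3, 0.9]
width: 0.0703
gripper_force: 0.0
```

servo_tool([
  [[0,0,0,0],[0,0,0,0],[0,0,0,0],[0,0,0,0],[0,0,0,0],[0,0,0,0],[0,0,0,0],[0,0,0,0],[0,0,0,0],[0,0,0,0]],
], claw=0.9, grip_force=25)

```text
t: 11.83
eef_pos: [0.4737, -0.0999, 0.0033]
ee_rot: [3.141, 0.0, -0.628]
force: [0.0, -0.7, -0.0]
width: 0.0451
gripper_force: 25.0
```

servo_tool([
  [[0,0,-15,0],[0,0,-15,0],[0,0,-15,0],[0,0,-15,0],[0,0,-15,0],[0,0,-15,0.05],[0,0,-10,0.05],[0,0,-10,0.05],[0,0,0,0.05],[0,0,0,0]],
])

```text
t: 12.67
eef_pos: [0.4737, -0.0998, 0.1135]
ee_rot: [-3.141, -0.0, -0.83]
force: [-1.0, 0.2, -2.3]
width: 0.0453
gripper_force: 25.0
```

```bash
python3 -c "
from h import *
plan(.4894,.122,.105,-1.834,10)"
```

```text
t 12.67 from [ 0.4737 -0.0998  0.1135] yaw -0.83 F [-1.   0.2 -2.3] w 0.0453
[[-15.3, -16.1, 0.9, 0.1004], [-16.8, -14.5, 0.9, 0.1004], [-18.2, -12.7, 0.9, 0.1004], [-19.4, -10.9, 0.9, 0.1004], [-20.4, -8.9, 0.9, 0.1004], [-21.2, -6.8, 0.9, 0.1004], [-21.7, -4.6, 0.9, 0.1004], [-22.1, -2.4, 0.9, 0.1004], [-22.2, -0.2, 0.9, 0.1004], [-22.1, 2.0, 0.9, 0.1004]]
```

servo_tool([
  [[-15.3,-16.1,0.9,0.1],[-16.8,-14.5,0.9,0.1],[-18.2,-12.7,0.9,0.1],[-19.4,-10.9,0.9,0.1],[-20.4,-8.9,0.9,0.1],[-21.2,-6.8,0.9,0.1],[-21.7,-4.6,0.9,0.1],[-22.1,-2.4,0.9,0.1],[-22.2,-0.2,0.9,0.1],[-22.1,2,0.9,0.1]],
])

```text
t: 13.5
eef_pos: [0.488, 0.1226, 0.1034]
ee_rot: [3.14, -0.001, -1.831]
force: [0.1, -0.2, -2.3]
width: 0.0449
gripper_force: 25.0
```

```bash
python3 -c "
from h import *
plan(.4894,.122,.085,-1.834,8)
eyes.grab_frame('top');plan(.4894,.122,.085,-1.834,8)
eyes.grab_frame('top');plan(.4894,.122,.085,-1.834,8)"
```

```text
t 13.5 from [0.488  0.1226 0.1034] yaw -1.831 F [ 0.1 -0.2 -2.3] w 0.0449
[[0.0, -0.2, 2.3, 0.0004], [0.0, -0.2, 2.3, 0.0004], [0.0, -0.2, 2.3, 0.0004], [0.0, -0.2, 2.3, 0.0004], [0.0, -0.2, 2.3, 0.0004], [0.0, -0.2, 2.3, 0.0004], [0.0, -0.2, 2.3, 0.0004], [0.0, -0.2, 2.3, 0.0004]]
t 13.55 from [0.4892 0.1257 0.1035] yaw -1.839 F [ 1.6  3.7 -1.5] w 0.0448
[[0.4, -0.1, 2.3, -0.0006], [0.4, -0.1, 2.3, -0.0006], [0.4, -0.1, 2.3, -0.0006], [0.4, -0.1, 2.3, -0.0006], [0.4, -0.1, 2.3, -0.0006], [0.4, -0.1, 2.3, -0.0006], [0.4, -0.1, 2.3, -0.0006], [0.4, -0.1, 2.3, -0.0006]]
t 13.6 from [0.4888 0.1242 0.1035] yaw -1.828 F [ 0.2  0.  -2.6] w 0.0449
[[0.2, -0.1, 2.3, 0.0007], [0.2, -0.1, 2.3, 0.0007], [0.2, -0.1, 2.3, 0.0007], [0.2, -0.1, 2.3, 0.0007], [0.2, -0.1, 2.3, 0.0007], [0.2, -0.1, 2.3, 0.0007], [0.2, -0.1, 2.3, 0.0007], [0.2, -0.1, 2.3, 0.0007]]
```

servo_tool([
  [[0.5,-0.3,3,0],[0.5,-0.3,3,0],[0.5,-0.3,3,0],[0.5,-0.2,3,0],[0,0,0,0],[0,0,0,0],[0,0,0,0],[0,0,0,0],[0,0,0,0],[0,0,0,0]],
])

```text
t: 14.43
eef_pos: [0.4893, 0.1196, 0.0924]
ee_rot: [-3.141, 0.0, -1.828]
force: [-0.9, 0.8, -2.5]
width: 0.0451
gripper_force: 25.0
```

```bash
python3 -c "
from h import *
save('scene','p1.png',(290,130,410,220),6.6)
plan(.4894,.122,.034,-1.834,1)"
```

```text
t 14.48 from [0.4893 0.1196 0.0924] yaw -1.828 F [-0.5  0.2 -2.9] w 0.0453
[[-2.4, 0.5, 58.4, 0.0063]]
```

View pics/p1.png

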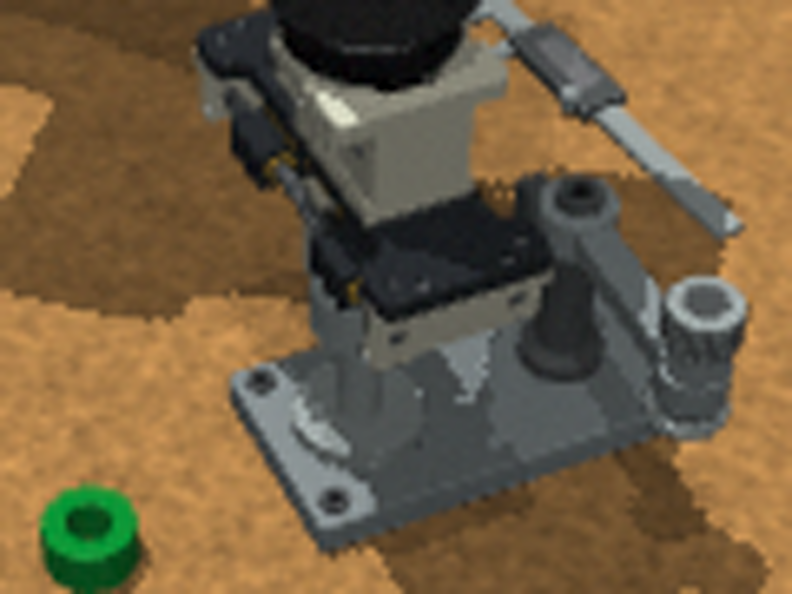

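servo_tool([
  [[-0.8,0.2,0,0],[-0.8,0.2,0,0],[-0.8,0.1,0,0],[0,0,0,0],[0,0,0,0],[0,0,2,0],[0,0,2,0],[0,0,2,0],[0,0,2,0],[0,0,2,0]],
])

```text
t: 15.32
eef_pos: [0.4892, 0.1219, 0.0819]
ee_rot: [3.141, -0.0, -1.828]
force: [-0.5, 0.3, -2.9]
width: 0.0451
gripper_force: 25.0
```

servo_tool([
  [[0,0,1,0],[0,0,1,0],[0,0,1,0],[0,0,1,0],[0,0,1,0],[0,0,1,0],[0,0,1,0],[0,0,0,0],[0,0,0,0],[0,0,0,0]],
])

```text
t: 16.15
eef_pos: [0.4894, 0.122, 0.0753]
ee_rot: [-3.142, 0.0, -1.828]
force: [-0.1, 0.3, -2.0]
width: 0.0448
gripper_force: 25.0
```

servo_tool([
  [[0,0,5,0],[0,0,5,0],[0,0,5,0],[0,0,5,0],[0,0,5,0],[0,0,5,0],[0,0,4,0],[0,0,3,0],[0,0,2,0],[0,0,1,0]],
])

```text
t: 16.98
eef_pos: [0.4893, 0.122, 0.0349]
ee_rot: [3.141, -0.0, -1.828]
force: [0.0, 0.0, -2.9]
width: 0.0451
gripper_force: 25.0
```

servo_tool([
  [[0,0,1,0],[0,0,1,0],[0,0,0,0],[0,0,0,0],[0,0,0,0],[0,0,0,0],[0,0,0,0],[0,0,0,0],[0,0,0,0],[0,0,0,0]],
])

```text
t: 17.82
eef_pos: [0.4894, 0.122, 0.0333]
ee_rot: [-3.142, 0.0, -1.828]
force: [0.4, 1.1, -2.4]
width: 0.0448
gripper_force: 25.0
```

servo_tool([
  [[0,0,0,0],[0,0,0,0],[0,0,0,0],[0,0,-10,0],[0,0,-15,0],[0,0,-15,0],[0,0,-15,-0.1],[0,0,-15,-0.1],[0,0,-10,-0.1],[0,0,-10,-0.1]],
], claw=-0.6)

```text
t: 18.65
eef_pos: [0.4896, 0.1221, 0.1251]
ee_rot: [-3.14, 0.001, -1.423]
force: [-0.9, -0.4, -0.2]
width: 0.0698
gripper_force: 0.0
```

```bash
python3 -c "
from h import *
plan(.6275,-.094,.06,-.263,10)"
```

```text
t 18.65 from [0.4896 0.1221 0.1251] yaw -1.423 F [-0.9 -0.4 -0.2] w 0.0698
[[23.4, -10.4, 6.5, -0.116], [24.5, -7.7, 6.5, -0.116], [25.2, -4.8, 6.5, -0.116], [25.6, -1.8, 6.5, -0.116], [25.6, 1.1, 6.5, -0.116], [25.3, 4.1, 6.5, -0.116], [24.7, 7.0, 6.5, -0.116], [23.7, 9.8, 6.5, -0.116], [22.4, 12.5, 6.5, -0.116], [20.8, 15.0, 6.5, -0.116]]
```

servo_tool([
  [[23.4,-10.4,6.5,-0.116],[24.5,-7.7,6.5,-0.116],[25.2,-4.8,6.5,-0.116],[25.6,-1.8,6.5,-0.116],[25.6,1.1,6.5,-0.116],[25.3,4.1,6.5,-0.116],[24.7,7,6.5,-0.116],[23.7,9.8,6.5,-0.116],[22.4,12.5,6.5,-0.116],[20.8,15,6.5,-0.116]],
])

```text
t: 19.48
eef_pos: [0.6269, -0.0962, 0.0589]
ee_rot: [-3.141, -0.001, -0.262]
force: [1.1, 0.6, 0.4]
width: 0.0696
gripper_force: 0.0
```

servo_tool([
  [[0,0,4,0],[0,0,4,0],[0,0,4,0],[0,0,4,0],[0,0,4,0],[0,0,0,0],[0,0,0,0],[0,0,0,0],[0,0,0,0],[0,0,0,0]],
])

```text
t: 20.32
eef_pos: [0.6263, -0.0948, 0.0386]
ee_rot: [-3.141, -0.0, -0.268]
force: [0.1, -0.5, -0.6]
width: 0.0701
gripper_force: 0.0
```

```bash
python3 -c "
from h import *
plan(.6275,-.094,.003,-.263,5)"
```

```text
t 20.32 from [ 0.6263 -0.0948  0.0386] yaw -0.268 F [ 0.1 -0.5 -0.6] w 0.0701
[[0.2, -0.2, 7.1, -0.0009], [0.2, -0.2, 7.1, -0.0009], [0.2, -0.2, 7.1, -0.0009], [0.2, -0.2, 7.1, -0.0009], [0.2, -0.2, 7.1, -0.0009]]
```

servo_tool([
  [[0.2,-0.2,7,0],[0.2,-0.2,7,0],[0.2,-0.2,7,0],[0.2,-0.2,6.5,0],[0.2,-0.2,5,0],[0,0,3,0],[0,0,0,0],[0,0,0,0],[0,0,0,0],[0,0,0,0]],
])

```text
t: 21.15
eef_pos: [0.6277, -0.0942, 0.0032]
ee_rot: [-3.141, -0.001, -0.268]
force: [-0.4, -0.4, 0.2]
width: 0.07
gripper_force: 0.0
```

servo_tool([
  [[0,0,0,0],[0,0,0,0],[0,0,0,0],[0,0,0,0],[0,0,0,0],[0,0,0,0],[0,0,0,0],[0,0,0,0],[0,0,0,0],[0,0,0,0]],
], claw=0.9, grip_force=8)

```text
t: 21.98
eef_pos: [0.6274, -0.0942, 0.0029]
ee_rot: [-3.142, -0.0, -0.268]
force: [-0.5, -0.3, 2.1]
width: 0.046
gripper_force: 8.0
```

servo_tool([
  [[0,0,0,0],[0,0,0,0],[0,0,0,0.12],[0,0,0,0.12],[0,0,0,0.12],[0,0,0,0.12],[0,0,0,0.12],[0,0,0,0.12],[0,0,0,0.12],[0,0,0,0.12]],
], claw=-0.6)

```text
t: 22.82
eef_pos: [0.6272, -0.0943, 0.0026]
ee_rot: [3.141, 0.0, -1.234]
force: [0.1, 0.2, 0.5]
width: 0.0702
gripper_force: 0.0
```

servo_tool([
  [[0,0,0,0.12],[0,0,0,0.12],[0,0,0,0.12],[0,0,0,0.12],[0,0,0,0.12],[0,0,0,0],[0,0,0,0],[0,0,0,0],[0,0,0,0],[0,0,0,0]],
])

```text
t: 23.65
eef_pos: [0.6274, -0.0943, 0.0028]
ee_rot: [-3.142, -0.0, -1.826]
force: [-0.4, -0.2, 0.5]
width: 0.0701
gripper_force: 0.0
```

servo_tool([
  [[0,0,0,0],[0,0,0,0],[0,0,0,0],[0,0,0,0],[0,0,0,0],[0,0,0,0],[0,0,0,0],[0,0,0,0],[0,0,0,0],[0,0,0,0]],
], claw=0.9, grip_force=25)

```text
t: 24.48
eef_pos: [0.6274, -0.0942, 0.0028]
ee_rot: [-3.141, 0.0, -1.828]
force: [-0.8, 0.6, 0.1]
width: 0.0448
gripper_force: 25.0
```

servo_tool([
  [[0,0,-10,0],[0,0,-15,0],[0,0,-15,0],[0,0,-15,0],[0,0,-15,0],[0,0,-15,0],[0,0,-10,0],[0,0,-10,0],[0,0,0,0],[0,0,0,0]],
])

```text
t: 25.32
eef_pos: [0.6274, -0.0942, 0.108]
ee_rot: [-3.141, 0.0, -1.828]
force: [0.4, 0.2, -2.1]
width: 0.045
gripper_force: 25.0
```

```bash
python3 -c "
from h import *
plan(.4894,.122,.1,-1.828,10)"
```

```text
t 25.32 from [ 0.6274 -0.0942  0.108 ] yaw -1.828 F [ 0.4  0.2 -2.1] w 0.045
10 x [-17.4, 18.8, 0.8, 0.0]
```

servo_tool([
  [[-17,18.3,0.8,0],[-22,23.8,0.8,0],[-25,27,0.8,0],[-25,27,0.8,0],[-25,27,0.8,0],[-22,23.8,0.8,0],[-17,18.4,0.8,0],[-12,13,0.8,0],[-6.5,7,0.8,0],[-2.5,2.7,0.8,0]],
])

```text
t: 26.15
eef_pos: [0.4887, 0.1227, 0.0991]
ee_rot: [3.141, -0.001, -1.826]
force: [0.9, -0.6, -2.0]
width: 0.0453
gripper_force: 25.0
```

servo_tool([
  [[0,0,1,0],[0,0,2,0],[0,0,2,0],[0,0,1,0],[0,0,0,0],[0,0,0,0],[0,0,0,0],[0,0,0,0],[0,0,0,0],[0,0,0,0]],
])

```text
t: 26.98
eef_pos: [0.4898, 0.1219, 0.0939]
ee_rot: [-3.141, 0.0, -1.828]
force: [-0.4, 0.5, -1.6]
width: 0.0453
gripper_force: 25.0
```

```bash
python3 -c "
from h import *
plan(.4894,.122,.08,-1.828,1)"
```

```text
t 26.98 from [0.4898 0.1219 0.0939] yaw -1.828 F [-0.4  0.5 -1.6] w 0.0453
1 x [-0.0, 0.4, 13.9, 0.0002]
```

servo_tool([
  [[0,0.2,1,0],[0,0.2,1,0],[0,0,2,0],[0,0,2,0],[0,0,2,0],[0,0,2,0],[0,0,2,0],[0,0,2,0],[0,0,2,0],[0,0,2,0]],
])

```text
t: 27.82
eef_pos: [0.4893, 0.1219, 0.0755]
ee_rot: [3.142, -0.0, -1.828]
force: [0.0, 0.1, -1.6]
width: 0.0451
gripper_force: 25.0
```

servo_tool([
  [[0,0,2,0],[0,0,2,0],[0,0,2,0],[0,0,2,0],[0,0,2,0],[0,0,2,0],[0,0,2,0],[0,0,1.5,0],[0,0,0.8,0],[0,0,0,0]],
])

```text
t: 28.65
eef_pos: [0.4893, 0.1219, 0.0593]
ee_rot: [3.141, -0.0, -1.828]
force: [0.1, -0.1, -1.8]
width: 0.045
gripper_force: 25.0
```

servo_tool([
  [[0,0,0,0],[0,0,0,0],[0,0,0,0],[0,0,-10,0],[0,0,-13,0],[0,0,-13,0],[0,0,-13,0],[0,0,-13,-0.1],[0,0,-10,-0.1],[0,0,-10,-0.1]],
], claw=-0.6)

```text
t: 29.48
eef_pos: [0.4896, 0.122, 0.1432]
ee_rot: [-3.14, 0.001, -1.523]
force: [-0.7, -0.2, 0.1]
width: 0.0702
gripper_force: 0.0
```

```bash
python3 -c "
from h import *
print(px2w('scene',260,270,.012),px2w('scene',275,303,.012))
plan(.5375,-.3435,.05,-.263,20)"
```

```text
[ 0.556568   -0.23668617  0.012     ] [ 0.66286338 -0.25865778  0.012     ]
t 29.48 from [0.4896 0.122  0.1432] yaw -1.523 F [-0.7 -0.2  0.1] w 0.0702
[[23.4, -1.3, 4.7, -0.063], [23.4, 0.2, 4.7, -0.063], [23.3, 1.7, 4.7, -0.063], [23.2, 3.1, 4.7, -0.063], [22.9, 4.6, 4.7, -0.063], [22.6, 6.0, 4.7, -0.063], [22.2, 7.4, 4.7, -0.063], [21.7, 8.8, 4.7, -0.063], [21.1, 10.2, 4.7, -0.063], [20.4, 11.5, 4.7, -0.063], [19.6, 12.7, 4.7, -0.063], [18.8, 13.9, 4.7, -0.063], [17.9, 15.1, 4.7, -0.063], [16.9, 16.2, 4.7, -0.063], [15.8, 17.2, 4.7, -0.063], [14.7, 18.2, 4.7, -0.063], [13.5, 19.1, 4.7, -0.063], [12.3, 19.9, 4.7, -0.063], [11.0, 20.6, 4.7, -0.063], [9.7, 21.3, 4.7, -0.063]]
```

servo_tool([
  [[23.4,-1.3,4.7,-0.063],[23.4,0.2,4.7,-0.063],[23.3,1.7,4.7,-0.063],[23.2,3.1,4.7,-0.063],[22.9,4.6,4.7,-0.063],[22.6,6,4.7,-0.063],[22.2,7.4,4.7,-0.063],[21.7,8.8,4.7,-0.063],[21.1,10.2,4.7,-0.063],[20.4,11.5,4.7,-0.063]],
])

```text
t: 30.32
eef_pos: [0.5125, -0.1121, 0.0953]
ee_rot: [-3.141, -0.001, -0.894]
force: [1.2, -0.8, 0.1]
width: 0.0702
gripper_force: 0.0
```

servo_tool([
  [[19.6,12.7,4.7,-0.063],[18.8,13.9,4.7,-0.063],[17.9,15.1,4.7,-0.063],[16.9,16.2,4.7,-0.063],[15.8,17.2,4.7,-0.063],[14.7,18.2,4.7,-0.063],[13.5,19.1,4.7,-0.063],[12.3,19.9,4.7,-0.063],[11,20.6,4.7,-0.063],[9.7,21.3,4.7,-0.063]],
])

```text
t: 31.15
eef_pos: [0.5352, -0.345, 0.0482]
ee_rot: [3.141, -0.001, -0.264]
force: [1.3, -0.6, 0.5]
width: 0.0702
gripper_force: 0.0
```

servo_tool([
  [[0,0,4,0],[0,0,4,0],[0,0,4,0],[0,0,0,0],[0,0,0,0],[0,0,0,0],[0,0,0,0],[0,0,0,0],[0,0,0,0],[0,0,0,0]],
])

```text
t: 31.98
eef_pos: [0.535, -0.3436, 0.0357]
ee_rot: [3.142, -0.0, -0.268]
force: [1.1, -0.0, -0.4]
width: 0.0702
gripper_force: 0.0
```

```bash
python3 -c "
from h import *
plan(.5375,-.3435,.002,-.263,5)"
```

```text
t 31.98 from [ 0.535  -0.3436  0.0357] yaw -0.268 F [ 1.1 -0.  -0.4] w 0.0702
[[0.5, -0.2, 6.7, -0.0009], [0.5, -0.2, 6.7, -0.0009], [0.5, -0.2, 6.7, -0.0009], [0.5, -0.2, 6.7, -0.0009], [0.5, -0.2, 6.7, -0.0009]]
```

servo_tool([
  [[0.5,-0.2,6.7,0],[0.5,-0.2,6.7,0],[0.5,-0.2,6.7,0],[0.5,-0.2,6,0],[0.5,-0.2,4.5,0],[0,0,3,0],[0,0,0,0],[0,0,0,0],[0,0,0,0],[0,0,0,0]],
])

```text
t: 32.82
eef_pos: [0.5378, -0.3435, 0.0022]
ee_rot: [-3.142, -0.0, -0.268]
force: [0.2, -0.1, -0.5]
width: 0.07
gripper_force: 0.0
```

servo_tool([
  [[0,0,0,0],[0,0,0,0],[0,0,0,0],[0,0,0,0],[0,0,0,0],[0,0,0,0],[0,0,0,0],[0,0,0,0],[0,0,0,0],[0,0,0,0]],
], claw=0.9, grip_force=8)

```text
t: 33.65
eef_pos: [0.5376, -0.3434, 0.0019]
ee_rot: [3.142, -0.0, -0.268]
force: [-0.2, 0.5, 1.7]
width: 0.0446
gripper_force: 8.0
```

servo_tool([
  [[0,0,0,0],[0,0,0,0],[0,0,0,0.12],[0,0,0,0.12],[0,0,0,0.12],[0,0,0,0.12],[0,0,0,0.12],[0,0,0,0.12],[0,0,0,0.12],[0,0,0,0.12]],
], claw=-0.6)

```text
t: 34.48
eef_pos: [0.5376, -0.3434, 0.0017]
ee_rot: [3.141, 0.0, -1.234]
force: [0.4, -1.1, -0.8]
width: 0.0706
gripper_force: 0.0
```

servo_tool([
  [[0,0,0,0.12],[0,0,0,0.12],[0,0,0,0.12],[0,0,0,0.12],[0,0,0,0.12],[0,0,0,0],[0,0,0,0],[0,0,0,0],[0,0,0,0],[0,0,0,0]],
])

```text
t: 35.32
eef_pos: [0.5376, -0.3434, 0.0018]
ee_rot: [3.142, -0.0, -1.826]
force: [-0.1, -0.7, -0.3]
width: 0.0698
gripper_force: 0.0
```

servo_tool([
  [[0,0,0,0],[0,0,0,0],[0,0,0,0],[0,0,0,0],[0,0,0,0],[0,0,0,0],[0,0,0,0],[0,0,0,0],[0,0,0,0],[0,0,0,0]],
], claw=0.9, grip_force=25)

```text
t: 36.15
eef_pos: [0.5377, -0.3434, 0.0019]
ee_rot: [-3.141, -0.0, -1.828]
force: [-0.0, 0.4, -0.8]
width: 0.0455
gripper_force: 25.0
```

servo_tool([
  [[0,0,-10,0],[0,0,-15,0],[0,0,-15,0],[0,0,-15,0],[0,0,-15,0],[0,0,-15,0],[0,0,-10,0],[0,0,-10,0],[0,0,0,0],[0,0,0,0]],
])

```text
t: 36.98
eef_pos: [0.5377, -0.3434, 0.1072]
ee_rot: [-3.141, 0.0, -1.828]
force: [-0.1, -0.7, -1.7]
width: 0.045
gripper_force: 25.0
```

```bash
python3 -c "
from h import *
plan(.4894,.122,.1,-1.828,10)"
```

```text
t 36.98 from [ 0.5377 -0.3434  0.1072] yaw -1.828 F [-0.1 -0.7 -1.7] w 0.045
10 x [-43.8, 16.5, 0.7, 0.0]
```

servo_tool([
  [[-20,7.5,0.5,0],[-30,11.3,0.5,0],[-38,14.3,0.5,0],[-38,14.3,0.5,0],[-38,14.3,0.5,0],[-38,14.3,0.5,0],[-38,14.3,0.5,0],[-38,14.3,0.5,0],[-38,14.3,0.5,0],[-36,13.6,0.5,0]],
])

```text
t: 37.82
eef_pos: [0.4977, 0.0325, 0.1011]
ee_rot: [3.14, -0.001, -1.828]
force: [1.0, 0.6, -1.0]
width: 0.0453
gripper_force: 25.0
```

servo_tool([
  [[-30,11.3,0.5,0],[-24,9,0.5,0],[-16,6,0.5,0],[-10,3.8,0.5,0],[-6,2.3,0,0],[0,0,0,0],[0,0,0,0],[0,0,0,0],[0,0,0,0],[0,0,0,0]],
])

```text
t: 38.65
eef_pos: [0.4895, 0.1213, 0.0999]
ee_rot: [3.142, -0.0, -1.829]
force: [-0.5, -0.2, -1.2]
width: 0.0455
gripper_force: 25.0
```

```bash
python3 -c "
from h import *
plan(.4894,.122,.09,-1.828,1)"
```

```text
t 38.65 from [0.4895 0.1213 0.0999] yaw -1.829 F [-0.5 -0.2 -1.2] w 0.0455
1 x [-0.7, 0.3, 9.9, -0.001]
```

servo_tool([
  [[-0.4,0.2,2,0],[-0.3,0.1,3,0],[0,0,3,0],[0,0,2,0],[0,0,2,0],[0,0,2,0],[0,0,2,0],[0,0,2,0],[0,0,1,0],[0,0,0,0]],
])

```text
t: 39.48
eef_pos: [0.4892, 0.1228, 0.0806]
ee_rot: [3.141, -0.0, -1.828]
force: [0.5, -0.2, -1.6]
width: 0.0454
gripper_force: 25.0
```

servo_tool([
  [[0,0,1,0],[0,0,1,0],[0,0,1,0],[0,0,0.5,0],[0,0,0.5,0],[0,0,0.3,0],[0,0,0,0],[0,0,0,0],[0,0,0,0],[0,0,0,0]],
])

```text
t: 40.32
eef_pos: [0.4893, 0.1228, 0.0765]
ee_rot: [3.142, -0.0, -1.828]
force: [-0.7, -0.0, -1.0]
width: 0.0454
gripper_force: 25.0
```

```bash
python3 -c "
from h import *
save('scene','p2.png',(290,120,420,220),6)"
```

```text
(no output)
```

View pics/p2.png

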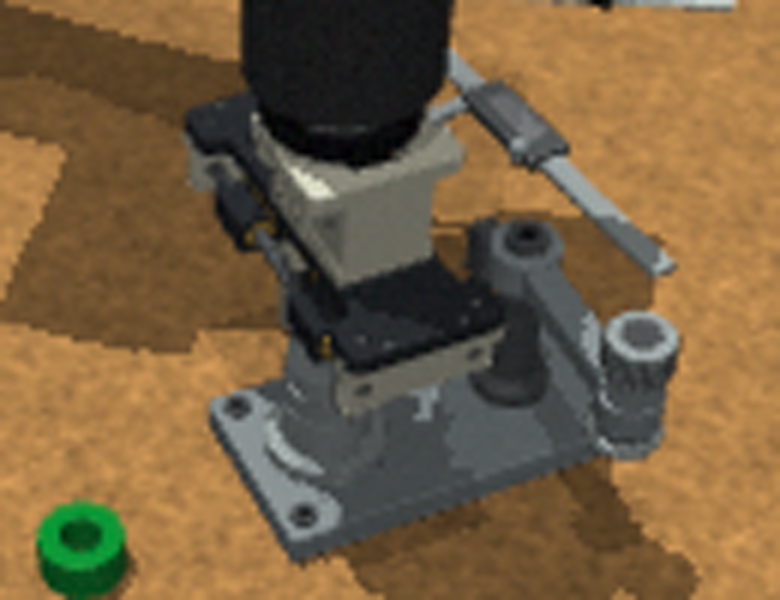

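servo_tool([
  [[0,0,0,0],[0,0,0,0],[0,0,0,0],[0,0,-15,0],[0,0,-18,0],[0,0,-18,-0.12],[0,0,-18,-0.12],[0,0,-18,-0.12],[0,0,-14,-0.12],[0,0,-10,-0.12]],
], claw=-0.5)

```text
t: 41.2
eef_pos: [0.49, 0.1232, 0.1894]
ee_rot: [-3.139, 0.0, -1.222]
force: [1.4, -0.0, -0.5]
width: 0.0659
gripper_force: 0.0
```

```bash
python3 -c "
from h import *
print('can',px2w('scene',443,197,0),px2w('top',205,133,.2))
plan(.6215,.196,.185,.6,16)"
```

```text
can [0.68860922 0.36591928 0.        ] [0.68647447 0.3824108  0.2       ]
t 41.2 from [0.49   0.1232 0.1894] yaw -1.222 F [ 1.4 -0.  -0.5] w 0.0659
[[-1.5, -9.3, 0.3, -0.1138], [-0.4, -9.4, 0.3, -0.1138], [0.7, -9.4, 0.3, -0.1138], [1.7, -9.2, 0.3, -0.1138], [2.8, -9.0, 0.3, -0.1138], [3.8, -8.6, 0.3, -0.1138], [4.7, -8.1, 0.3, -0.1138], [5.6, -7.5, 0.3, -0.1138], [6.4, -6.8, 0.3, -0.1138], [7.2, -6.1, 0.3, -0.1138], [7.8, -5.2, 0.3, -0.1138], [8.4, -4.3, 0.3, -0.1138], [8.8, -3.3, 0.3, -0.1138], [9.1, -2.3, 0.3, -0.1138], [9.3, -1.2, 0.3, -0.1138], [9.4, -0.2, 0.3, -0.1138]]
```

servo_tool([
  [[-1.5,-9.3,0.3,-0.114],[-0.4,-9.4,0.3,-0.114],[0.7,-9.4,0.3,-0.114],[1.7,-9.2,0.3,-0.114],[2.8,-9,0.3,-0.114],[3.8,-8.6,0.3,-0.114],[4.7,-8.1,0.3,-0.114],[5.6,-7.5,0.3,-0.114],[6.4,-6.8,0.3,-0.114],[7.2,-6.1,0.3,-0.114]],
])

```text
t: 42.03
eef_pos: [0.5723, 0.1682, 0.1846]
ee_rot: [-3.141, -0.0, -0.082]
force: [0.6, -0.3, 0.2]
width: 0.0654
gripper_force: 0.0
```

servo_tool([
  [[7.8,-5.2,0.3,-0.114],[8.4,-4.3,0.3,-0.114],[8.8,-3.3,0.3,-0.114],[9.1,-2.3,0.3,-0.114],[9.3,-1.2,0.3,-0.114],[9.4,-0.2,0.3,-0.114],[0,0,0,0],[0,0,0,0],[0,0,0,0],[0,0,0,0]],
])

```text
t: 42.87
eef_pos: [0.6209, 0.1947, 0.1829]
ee_rot: [-3.142, -0.0, 0.594]
force: [1.0, -0.6, -0.2]
width: 0.0657
gripper_force: 0.0
```

```bash
python3 -c "
from h import *
plan(.6215,.196,.130,.6,5)
save('scene','p3.png',(300,110,440,215),5.6)"
```

```text
t 42.87 from [0.6209 0.1947 0.1829] yaw 0.594 F [ 1.  -0.6 -0.2] w 0.0657
[[0.3, -0.1, 10.6, -0.0013], [0.3, -0.1, 10.6, -0.0013], [0.3, -0.1, 10.6, -0.0013], [0.3, -0.1, 10.6, -0.0013], [0.3, -0.1, 10.6, -0.0013]]
```

View pics/p3.png

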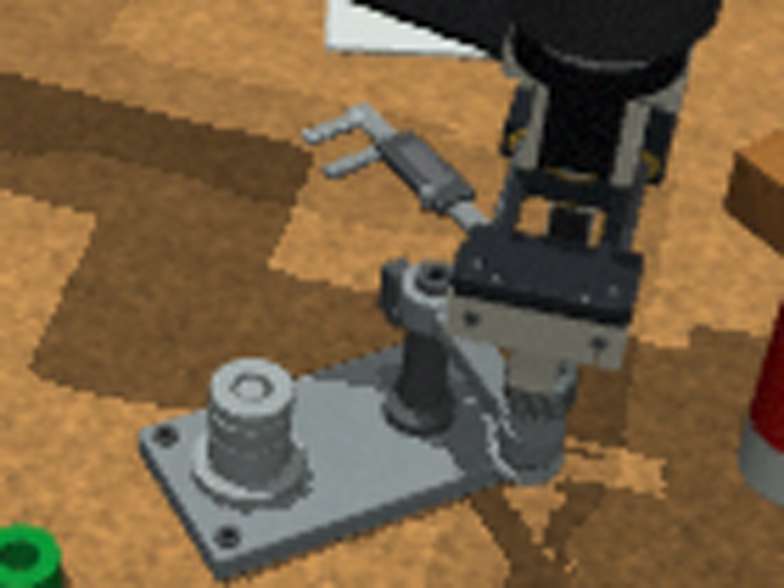

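The pack of three stands level on the arbor at about (252,430) in the crop, and the gripper is over the screw head. I'll descend and grip it.

servo_tool([
  [[0.3,-0.1,10,0],[0.3,-0.1,10,0],[0.3,-0.1,10,0],[0.3,-0.1,10,0],[0.2,0,8,0],[0,0,4,0],[0,0,0,0],[0,0,0,0],[0,0,0,0],[0,0,0,0]],
])

```text
t: 43.75
eef_pos: [0.6226, 0.1962, 0.1314]
ee_rot: [3.141, -0.001, 0.596]
force: [-0.0, -0.0, -1.2]
width: 0.0658
gripper_force: 0.0
```

servo_tool([
  [[0,0,0,0],[0,0,0,0],[0,0,0,0],[0,0,0,0],[0,0,0,0],[0,0,0,0],[0,0,0,0],[0,0,0,0],[0,0,0,0],[0,0,0,0]],
], claw=0.9, grip_force=25)

```text
t: 44.58
eef_pos: [0.6222, 0.196, 0.1308]
ee_rot: [-3.142, -0.0, 0.596]
force: [-0.3, 0.3, 1.3]
width: 0.0336
gripper_force: 25.0
```

```bash
python3 -c "
from h import *
s=telemetry.get_state();p=s['eef_pos'];a=s['ee_rot'][2];print(p,a,s['force'],s['moment'],s['width'])
b=np.array([.4894,.122]);c=b+.11*np.array([np.cos(1.308),np.sin(1.308)])
v=p[:2]-c;f=np.arctan2(v[1],v[0]);print('R',np.hypot(*v),'phi',f,'angle',f-(1.308-np.pi))
tot=f-(1.308-np.pi);d=tot/20;g=-np.pi/2-d/2-(a-f);L=2*.11*np.sin(d/2)*1000
print(L*np.cos(g),-L*np.sin(g),d)"
```

```text
[0.62219054 0.19604655 0.13083721] 0.5961880856854422 [-0.3069285   0.29740987  1.32931621] [ 0.03617754  0.29739706 -0.01697561] 0.033591069646398665
R 0.1090688667591977 phi -0.2994702606130084 angle 1.5341223929767847
-6.782324397467075 5.015924945088854 0.07670611964883924
```

servo_tool([
  [[-6.8,5,0,0.0767],[-6.8,5,0,0.0767],[-6.8,5,0,0.0767],[-6.8,5,0,0.0767],[-6.8,5,0,0.0767],[-6.8,5,0,0.0767],[-6.8,5,0,0.0767],[-6.8,5,0,0.0767],[-6.8,5,0,0.0767],[-6.8,5,0,0.0767]],
])

```text
t: 45.42
eef_pos: [0.5704, 0.1324, 0.1308]
ee_rot: [-3.141, -0.001, -0.175]
force: [1.2, 2.5, -1.2]
width: 0.0332
gripper_force: 25.0
```

```bash
python3 -c "
from h import *
s=telemetry.get_state();p=s['eef_pos'];a=s['ee_rot'][2];print(p,a,s['force'],s['moment'],s['width'])
b=np.array([.4894,.122]);c=b+.11*np.array([np.cos(1.308),np.sin(1.308)])
v=p[:2]-c;f=np.arctan2(v[1],v[0]);print('R',np.hypot(*v),'angle',f-(1.308-np.pi))
tot=f-(1.308-np.pi);d=tot/10;g=-np.pi/2-d/2-(a-f);L=2*.11*np.sin(d/2)*1000
print(L*np.cos(g),-L*np.sin(g),d)"
```

```text
[0.57037268 0.13235112 0.13081358] -0.17469635232990943 [ 1.20014639  2.54065888 -1.15747334] [ 0.64722969 -0.34856344 -0.09363624] 0.03320265687958054
R 0.10925615387079066 angle 0.7629682466892529
-6.746476888889713 4.988734648927644 0.07629682466892529
```

Tracking well; I'll finish the swing and then settle.

servo_tool([
  [[-6.8,5,0,0.0767],[-6.8,5,0,0.0767],[-6.8,5,0,0.0767],[-6.8,5,0,0.0767],[-6.8,5,0,0.0767],[-6.8,5,0,0.0767],[-6.8,5,0,0.0767],[-6.8,5,0,0.0767],[-5,3.7,0,0.0767],[-4,3,0,0.0767]],
])

```text
t: 46.25
eef_pos: [0.4934, 0.1214, 0.1307]
ee_rot: [-3.141, 0.0, -0.942]
force: [0.6, -0.2, -2.5]
width: 0.0333
gripper_force: 25.0
```

servo_tool([
  [[-2,1.5,0,0],[-1,0.8,0,0],[0,0,0,0],[0,0,0,0],[0,0,0,0],[0,0,0,0],[0,0,0,0],[0,0,0,0],[0,0,0,0],[0,0,0,0]],
])

```text
t: 47.08
eef_pos: [0.49, 0.1222, 0.1307]
ee_rot: [3.141, -0.0, -0.938]
force: [-1.7, -3.8, 2.5]
width: 0.0335
gripper_force: 25.0
```

```bash
cat > q.py <<'E'
from h import *
s=telemetry.get_state();p=s['eef_pos'];a=s['ee_rot'][2];print(s['t'],p,a,s['force'],s['moment'],s['width'],'q6',s['q'][5])
b=np.array([.4894,.122]);c=b+.11*np.array([np.cos(1.308),np.sin(1.308)])
v=p[:2]-c;f=np.arctan2(v[1],v[0]);print('R',np.hypot(*v),'angle',f-(1.308-np.pi))
M=np.array(s['moment'])-np.cross(p,s['force']);print('Mz if moment about base',M[2], 'raw',s['moment'][2])
E
python3 q.py
```

```text
47.0833 [0.49004739 0.12221506 0.13072954] -0.9377433091043075 [-1.66182886 -3.84472369  2.47637753] [-1.19858614e+00  7.18983101e-01  1.36899567e-04] 0.03350535323039296 q6 -0.0011355666944579165
R 0.10962562409100424 angle 0.005193073284736727
Mz if moment about base 1.6811331856078253 raw 0.00013689956697224281
```

servo_tool([
  [[-0.6,1,0.15,0.09],[-0.5,0.9,0.15,0.09],[0,0,0.15,0.09],[0,0,0.15,0.09],[0,0,0.15,0.09],[0,0,0.15,0.09],[0,0,0.15,0.09],[0,0,0.15,0.09],[0,0,0.15,0.09],[0,0,0.15,0.09]],
])

```text
t: 47.92
eef_pos: [0.4893, 0.1226, 0.1294]
ee_rot: [-3.14, 0.001, -1.842]
force: [4.7, -4.2, -2.5]
width: 0.0334
gripper_force: 25.0
```

```bash
python3 q.py
```

```text
47.9167 [0.48928467 0.12264233 0.12937576] -1.8417402612679512 [ 4.65157624 -4.15366301 -2.46402121] [-1.2378272  -1.64655967  0.01022358] 0.03338044533637957 q6 -0.9080895905553712
R 0.10941004196568506 angle -0.002543057032908358
Mz if moment about base 2.6130273412246403 raw 0.010223580875396251
```

servo_tool([
  [[0,0,0.1,0.05],[0,0,0.1,0.05],[0,0,0.1,0.05],[0,0,0.1,0.05],[0,0,0.1,0.05],[0,0,0.1,0.05],[0,0,0.1,0.05],[0,0,0.1,0.05],[0,0,0.1,0.05],[0,0,0.1,0.05]],
])

```text
t: 48.75
eef_pos: [0.4895, 0.1225, 0.1285]
ee_rot: [-3.14, 0.002, -2.34]
force: [5.4, -6.1, -1.2]
width: 0.0335
gripper_force: 25.0
```

```bash
python3 q.py
```

```text
48.75 [0.48948394 0.12251948 0.12854508] -2.3397884762926617 [ 5.39061244 -6.06535188 -1.2313947 ] [-1.56431035 -1.87099669  0.00739852] 0.03351491371382494 q6 -1.4061380043547966
R 0.10947656127777695 angle -0.000492270550144891
Mz if moment about base 3.6367458991770536 raw 0.0073985200105585874
```

servo_tool([
  [[0,0,0.1,0.05],[0,0,0.1,0.05],[0,0,0.1,0.05],[0,0,0.1,0.05],[0,0,0.1,0.05],[0,0,0.1,0.05],[0,0,0.1,0.05],[0,0,0.1,0.05],[0,0,0.1,0.05],[0,0,0.1,0.05]],
])

```text
t: 49.58
eef_pos: [0.4897, 0.1223, 0.1279]
ee_rot: [-3.141, 0.003, -2.839]
force: [3.8, -5.0, 1.1]
width: 0.0333
gripper_force: 25.0
```

```bash
echo "print('eff',s['joint_efforts'])">>q.py; python3 q.py
```

```text
49.5833 [0.48966063 0.12234809 0.12790481] -2.8392438575753407 [ 3.78124858 -5.03335655  1.10241035] [-2.0324148  -1.63035643  0.21698791] 0.03334505713533109 q6 -1.9059089711727737
R 0.10959626915824547 angle 0.0014713679365405685
Mz if moment about base 3.1442530133468263 raw 0.2169879092718041
eff [  3.06681387 -37.77243733  24.02380049   3.44524808  -0.09817982
   0.73285662]
```

servo_tool([
  [[0,0,0.05,0.03],[0,0,0.05,0.03],[0,0,0.05,0.03],[0,0,0.05,0.03],[0,0,0,0],[0,0,0,0],[0,0,0,0],[0,0,0,0],[0,0,0,0],[0,0,0,0]],
])

```text
t: 50.42
eef_pos: [0.4896, 0.1223, 0.1277]
ee_rot: [-3.141, 0.003, -2.957]
force: [4.0, -6.4, 0.5]
width: 0.0336
gripper_force: 25.0
```

```bash
python3 q.py
```

```text
50.4167 [0.48964622 0.12228617 0.12774735] -2.956853580208084 [ 4.03517192 -6.40370787  0.50032996] [-2.09405843 -1.77293635  0.17849735] 0.033562602775352716 q6 -2.0234781010465066
R 0.10965981147670453 angle 0.0014902895491910595
Mz if moment about base 3.8074944293377166 raw 0.17849734978388124
eff [  3.23320739 -37.70016789  24.01011765   3.41635443  -0.05886592
  -0.18247606]
```

servo_tool([
  [[0,0,0,0],[0,0,0.05,0.03],[0,0,0.05,0.03],[0,0,0.05,0.03],[0,0,0.05,0.03],[0,0,0.05,0.03],[0,0,0,0],[0,0,0,0],[0,0,0,0],[0,0,0,0]],
], grip_force=35)

```text
t: 51.25
eef_pos: [0.4897, 0.1222, 0.1276]
ee_rot: [-3.141, 0.003, -3.107]
force: [3.2, -5.9, 1.9]
width: 0.033
gripper_force: 35.0
```

```bash
python3 q.py
```

```text
51.25 [0.48966864 0.12222791 0.12759136] -3.106658532476923 [ 3.18092496 -5.90555529  1.8896174 ] [-2.23704502 -1.57431433  0.24968827] 0.033025796998176295 q6 -2.173382688810652
R 0.10971030652347019 angle 0.0018249008897235353
Mz if moment about base 3.5302513197651484 raw 0.2496882671177851
eff [  3.27761337 -37.36709118  23.95802915   3.23809929   0.08269176
  -0.26513002]
```

servo_tool([
  [[0,0,0.05,0.03],[0,0,0.05,0.03],[0,0,0.05,0.03],[0,0,0.05,0.03],[0,0,0.05,0.03],[0,0,0.05,0.03],[0,0,0,0],[0,0,0,0],[0,0,0,0],[0,0,0,0]],
])

```text
t: 52.08
eef_pos: [0.4897, 0.1222, 0.1274]
ee_rot: [3.142, 0.003, 2.997]
force: [3.7, -7.1, 3.0]
width: 0.033
gripper_force: 35.0
```

```bash
python3 q.py
```

```text
52.0833 [0.48968792 0.12215059 0.12738959] 2.9968120455676166 [ 3.74639133 -7.11332004  3.0455291 ] [-2.3580623  -1.524526    0.36521323] 0.03300570181212833 q6 -2.3532227078790524
R 0.10978003968135892 angle 0.002176333187538404
Mz if moment about base 4.306144080533155 raw 0.3652132323924466
eff [  3.30527633 -36.94797635  23.91291082   3.02700251   0.27474202
  -0.37896683]
```

servo_tool([
  [[0,0,0,0],[0,0,0,0],[0,0,0,0],[0,0,-5,0],[0,0,-10,0],[0,0,-15,0],[0,0,-15,0],[0,0,-15,0],[0,0,-15,0],[0,0,-10,0]],
], claw=-0.5)

```text
t: 52.92
eef_pos: [0.4886, 0.1227, 0.214]
ee_rot: [3.14, 0.002, 2.996]
force: [0.4, -0.2, -0.0]
width: 0.0657
gripper_force: 0.0
```

servo_tool([
  [[0,0,-5,0],[0,0,-5,0],[20,0,-5,0],[20,0,0,0],[20,0,0,0],[20,0,0,0],[20,0,0,0],[10,0,0,0],[0,0,0,0],[0,0,0,0]],
])

```text
t: 53.75
eef_pos: [0.3792, 0.1386, 0.2267]
ee_rot: [3.141, 0.0, 2.997]
force: [-0.1, -0.3, 0.2]
width: 0.066
gripper_force: 0.0
```

```bash
python3 q.py; python3 -c "
from h import *
save('scene','p4.png',(300,120,420,215),6.3)"
```

```text
53.75 [0.37917264 0.13863511 0.22672328] 2.996836166781611 [-0.12050459 -0.27104511  0.17616654] [ 0.06081013 -0.21410755 -0.01153259] 0.06597362691569254 q6 -2.5613358191744724
R 0.16520422441251242 angle -0.7348419258922194
Mz if moment about base 0.0745341308351221 raw -0.01153259223801094
eff [  0.41652879 -20.26264966  27.66161621   6.49702996  -0.1689649
  -0.14095705]
```

View pics/p4.png

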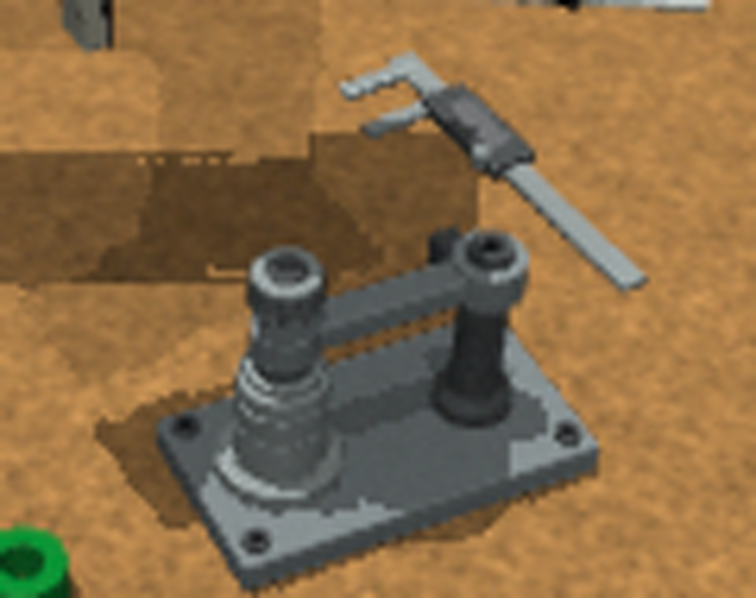

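The clamp is closed over the pack: screw head at about (287,275) in the crop, the level pack below it at (285,420), and the pad down on top. The robot is clear, so I'm handing in.

```bash
python3 -c "
from station import ticket
print(ticket.job_done())"
```

```text
the job is handed in; nothing more can be done
None
```

The job is handed in, with no verdict shown: the three collars are on the arbor thick to thin, the clamp arm is at its stop, and the screw is seated at about 0.37 N m after 54 s.

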